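Prop open the hood of a control box

TASK

Open the hood of the control box by its bar handle and prop it: raise it until it stands almost upright, swing the prop rod at the side of the box up, and lower the hood so that the rod's cross pin sits fully home in the forked socket and carries the hood. Finish with the hood and the rod let go, and leave the other things on the bench where they are.

Things in the scene. Friction and masses are not known exactly. Their poses are not given: they have to be found in the camera images.
- control_box: Light grey plastic tray with a circuit board in it, 170 x 170 mm and 100 mm high, fixed to the bench, under a flat darker grey hood. Origin at the centre of its underside. Its axes: z up; the hood is hinged along the edge at its +y side and its handle sticks out at its -y side; the prop rod is outside its +x side, in a plane parallel to its y-z plane.
- hood (a joint): Hood angle in rad: 0 shut, grows as the handle side rises, stop at 1.45. The hood (grey sheet 170 x 170 x 4 mm, about 0.8 kg) turns about the line through hood_hinge along the box's x. The hinges are stiff: the hood stays where it is left above about 1.3 rad, and below about 1.15 rad it sinks shut unless it is held up. Propped on the rod with the pin home it stands at 0.90.
- hood_hinge (a point): Point on the hood's hinge axis, half-way along it: 85 mm to the box's +y from its centre, 106 mm above the bench. Does not move with the hood.
- hood_handle (a point): Middle of the hood's bar handle: a round black bar of 10 mm diameter, 110 mm long, parallel to the box's x, on two 10 mm posts at its ends, 45 mm out from the hood's free edge and 215 mm from the hinge axis, in the plane of the hood (so 106 mm above the bench when shut). Moves with the hood.
- hood_socket (a point): Place in the forked dark steel socket, at the hood's +x side edge, where the centre of the rod's cross pin lies when fully home. It is 120 mm from the hinge axis along the hood and 14 mm below the sheet. The socket, 16 mm wide along x, is a 16 mm slot with a flared mouth about 36 mm wide, which looks down along the rod when the hood is propped. Its axes are the hood's.
- prop (a joint): Angle of the prop rod in rad: 0 when it lies level pointing to the box's +y, pi/2 when it stands up, range 0 to 2. Its pivot is stiff, so it stays at whatever angle it is left (about 1 to 2 N at the peg moves it). With its pin home in the socket it reads 1.26.
- prop_pivot (a point): Pivot of the prop rod, on the box's +x side, 99 mm from the box's centre in its x, -45 mm in its y and 55 mm above the bench; the rod turns about the box's x direction here. The box's side wall is 14 mm nearer its centre.
- prop_peg (a point): Middle of the free length of the thumb peg on the rod: a round dark steel peg of 10 mm diameter that sticks out from the rod 104 mm to the box's +x, away from the box, with a 18 mm cap at its end. This point is on the peg's axis, 72 mm out from the rod and 105 mm from the rod's pivot. Moves with the rod; the peg can be pushed or pinched.
- prop_tip (a point): Centre of the rod's cross pin, at the free end of the 9 mm thick steel rod, 143 mm from its pivot. The pin lies along the box's x, 12 mm in diameter and 28 mm long.
- meter: Hand multimeter lying on its back, 85 x 170 x 36 mm, dark blue, bystander. Origin at the centre of its underside.
- fan_motor: White fan motor, 104 mm in diameter, shaft up, 118 mm high, bystander. Origin at the centre of its underside.
- capacitor: Aluminium capacitor can, 44 mm in diameter and 89 mm high, standing, bystander. Origin at the centre of its underside.

How it is judged:
By the outcome, as a careful person would: the job done as asked, in the order asked, and still so for the second after the job is handed in, with the robot touching nothing.
It also fails if it takes over 67 s, if anything falls off the work surface, if the arm or the gripper's body presses on something with over 40 N, if the wrist force passes 120 N, or if a joint passes its speed limit or range.

ROBOT

A 6-joint arm with a two-finger parallel gripper is mounted at the origin on the work surface. World frame = base frame: x ahead of the robot, y to its left, z up, the work surface at z = 0. Lengths are in m, angles in rad, forces in N, time in s.
With the tool pointing down it reaches from about 0.325 to 0.9 m from the base axis. Payload 3.5 kg.
Tool frame: the origin (TCP) lies at the very end of the fingers, on their centre line; the grasp point (between the pads) lies behind it (pinch_z is the z of the grasp point in the tool frame, in m); z points along the fingers, y is the direction in which the jaws open and shut (so a half turn about z gives the same grasp; the last joint's range is limited). The gripper opens to 85 mm and grips with 20 to 120 N. Pads are 22 mm wide; open, the fingers measure 114 mm over their backs; the gripper's body (76 mm by 85 mm) begins 54 mm behind the grasp point. The pads swing forward as they close: fully open they stand 13 mm farther back than shut.
Start: joints at [1.237, 0.276, -0.026, 1.268, 0, 1.467], TCP at [0.143, 0.608, 0.231] pointing down, gripper open.
Joint ranges: [-3.12, 3.12], [-0.85, 1.88], [-1.08, 1.24], [-1.95, 2.15], [-1.57, 1.53], [-3.14, 3.14]. Speed limits (rad/s): [2.57, 2.57, 3.14, 3.14, 3.14, 3.14].

INTERFACE

Orientations are given as a unit quaternion [x, y, z, w].
In Python, from station import get_obs, grab_frame, close_job, pinch_z gives the robot as it stands.
- The arm moves only by the tool jog_arm, never from a script. Its argument "series" is text: rows parted by semicolons, each of 7 numbers parted by spaces: the shift along the tool's x, y, z in m, then the turn, a rotation vector about the tool's x, y, z in degrees, then the gripper's target within -1 to 1 (fully open at 1, half-way at 0, shut at -1). A call has 1 to 20 rows; each row shifts and turns the commanded pose from where the row before left it, along the tool's axes as they then stand; what a row does not reach is not made up. A row lasts 1/12 s, in which the tool goes at most 41.7 mm and 7.16 degrees, less where a joint would pass 70% of its speed; a pose out of reach is approached as far as the arm can. A call is refused whole if a number of a shift passes 0.0417 or a number of a turn 7.16, either way. A call with a gripper value outside its range is refused whole. The fingers move at their own pace and stop on an object; "force" is the grip in N (left out, the last holds). Time passes only in rows, so rows that do not move let the fingers close. It gives the time, the measured TCP pose, the force and the opening at its end, in the units of the state.
- get_obs(): the state, without advancing time (a new reading comes with each control period).
- grab_frame(name): name is "side" or "top"; returns a dict with "color" (420x560x3 uint8, blue, green, red), "range_z" (420x560 float32, m along the optical axis (not along the pixel's ray), 0 where there is no reading), "fx", "fy", "cx", "cy" (pixels), "D" ([k1, k2, p1, p2, k3] as OpenCV has them; the pictures are not rectified), "cam_to_world" (4x4, takes a point from camera to world coordinates). Camera axes: x right, y down, z forward; pixel columns grow to the right and rows downward; lengths in m; the calibration is good to about 2 mm. A picture is of the moment at which its call begins.
- close_job(): hands the job in, once; it reports no verdict.
The state is a dict: "time": time; "joints": joint angles; "joint_velocities": joint speeds; "effort": joint torques, N m; "position": TCP position; "ee_rot": TCP orientation; "force": force on the tool from outside, world axes, zero at the start; "ft_torque": the same for the moment, N m; "width": finger opening in m.
Only numpy, scipy, OpenCV 4.12 (cv2) and the standard library are available. Lean on these libraries where they do the work, as an engineer would, in place of code of your own. Each camera call takes 0.05 s, during which the arm holds its last target.

## Working session

There is one attempt and no reset: what is moved stays moved. The work goes in short steps, Python scripts to look and compute and a tool call to move; the robot and the scene stay as the last step left them, time stands still between calls to the robot, and variables do not carry over. Pictures are saved under pics/ and viewed, and the job is handed in when it is done.

Besides the shell and the picture viewer there is one more tool, called after ">>>" as name(argument=value, ...) on one line, values as JSON. jog_arm: Moves the arm, as the interface text tells. Its arguments: {"type":"object","properties":{"series":{"type":"string"},"force":{"type":"number"}},"required":["series"]}

```bash
ls; mkdir -p pics
python3 - <<'E'
from station import get_obs, grab_frame, pinch_z
import cv2,numpy as np
print(pinch_z); o=get_obs(); print(o)
for n in("side","top"):
    f=grab_frame(n); cv2.imwrite(f"pics/{n}0.png",f["color"]); np.savez(f"{n}0.npz",**f)
    print(n,f["fx"],f["fy"],f["cx"],f["cy"],f["D"],np.round(f["cam_to_world"],4).tolist())
E
```

```text
pics
-0.0187
{'time': 0.0, 'joints': array([ 1.23659218e+00,  2.77129460e-01, -2.78863154e-02,  1.26796402e+00,
       -1.77832111e-05,  1.46733565e+00]), 'joint_velocities': array([-1.00297776e-03,  1.96288053e-03,  4.89549159e-04,  1.50524276e-03,
        3.67859748e-04, -4.44475106e-05]), 'effort': array([-7.77424411e-04, -4.45511520e+01,  2.95202494e+01,  1.66575290e-02,
       -2.32256718e-05,  2.13688395e-06]), 'position': array([0.14273745, 0.60769584, 0.23015931]), 'ee_rot': array([ 1.15115884e-01,  9.93351469e-01, -1.06762798e-03, -2.28324977e-04]), 'force': array([ 0.09409134, -0.02063994,  0.84196243]), 'ft_torque': array([-0.04379465, -0.02227905,  0.02148074]), 'width': 0.0854017572732205}
side 394.1226925159669 394.1226925159669 272.71168532790415 212.92359461626316 [-0.08733226  0.          0.          0.          0.        ] [[-0.9805, -0.1444, 0.1332, 0.3769], [-0.1964, 0.7385, -0.645, 0.6606], [-0.0052, -0.6586, -0.7525, 0.8517], [0.0, 0.0, 0.0, 1.0]]
top 400.87168393334883 400.87168393334883 276.535502891004 204.63092994608698 [-0.06857398  0.          0.          0.          0.        ] [[0.0089, -0.9915, 0.13, 0.3758], [-1.0, -0.0084, 0.0041, 0.0002], [-0.003, -0.13, -0.9915, 1.1852], [0.0, 0.0, 0.0, 1.0]]
```

View pics/side0.png

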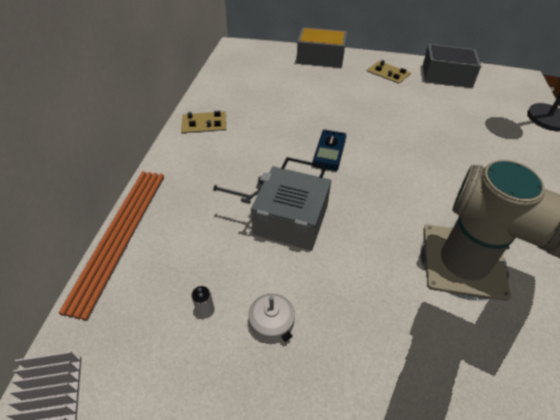

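View pics/top0.png

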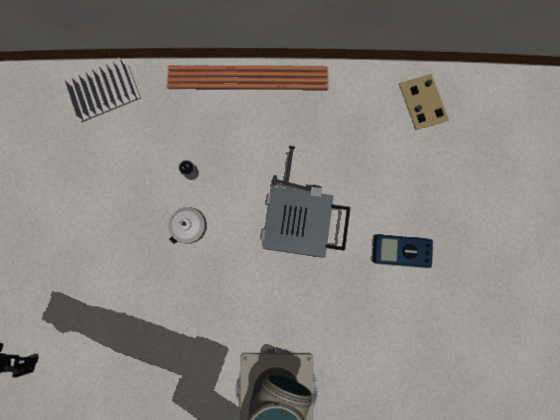

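The side and top views show the box at about (298,220) in the top picture. Its handle points right (world -y) and the prop rod and peg are on the far (+x) side at (290,150)–(275,180). Next I measure the box pose.

```bash
cat > h.py <<'E'
import numpy as np,cv2
def cloud(f):
    H,W=f["range_z"].shape
    K=np.array([[f["fx"],0,f["cx"]],[0,f["fy"],f["cy"]],[0,0,1]],float)
    u,v=np.meshgrid(np.arange(W),np.arange(H))
    p=cv2.undistortPoints(np.stack([u,v],-1).reshape(-1,1,2).astype(np.float64),K,np.array(f["D"],float)).reshape(H,W,2)
    z=f["range_z"]; c=np.stack([p[...,0]*z,p[...,1]*z,z],-1)
    T=f["cam_to_world"]; w=c@T[:3,:3].T+T[:3,3]; w[z==0]=np.nan
    return w
def proj(f,P):
    K=np.array([[f["fx"],0,f["cx"]],[0,f["fy"],f["cy"]],[0,0,1]],float)
    T=np.linalg.inv(f["cam_to_world"])
    return cv2.projectPoints(np.atleast_2d(P).astype(float),cv2.Rodrigues(T[:3,:3])[0],T[:3,3],K,np.array(f["D"],float))[0].reshape(-1,2)
E
python3 - <<'E'
from h import *
f=np.load("top0.npz"); w=cloud(f)
m=(w[...,2]>.095)&(w[...,2]<.125)
m=m.astype(np.uint8); n,l,s,c=cv2.connectedComponentsWithStats(m)
for i in range(1,n):
    if s[i,4]>30: print(i,s[i],c[i], np.nanmedian(w[l==i],0))
i=1+np.argmax(s[1:,4])
core=cv2.morphologyEx((l==i).astype(np.uint8),cv2.MORPH_OPEN,np.ones((15,15)))
pts=w[core>0]; print(np.median(pts[:,2]), cv2.minAreaRect(pts[:,:2].astype(np.float32)))
h=w[(l==i)&(core==0)]
# objects
g=f["color"].astype(int)
for name,(r0,r1,c0,c1) in dict(h=(195,255,325,355),rod=(140,200,262,330)).items():
    q=w[r0:r1,c0:c1]; mm=q[...,2]>.03
    for z in [(.03,.05),(.05,.07),(.07,.09),(.09,.103),(.103,.13)]:
        k=(q[...,2]>z[0])&(q[...,2]<z[1]); print(name,z,k.sum(), np.round(q[k].min(0),3) if k.any() else '',np.round(q[k].max(0),3) if k.any() else '')
big=np.full((600,800,3),0,np.uint8)
crop=f["color"][130:270,240:370]; cv2.imwrite("pics/topcrop.png",cv2.resize(crop,None,fx=4,fy=4,interpolation=cv2.INTER_CUBIC))
f=np.load("side0.npz");crop=f["color"][140:260,200:360]; cv2.imwrite("pics/sidecrop.png",cv2.resize(crop,None,fx=5,fy=5,interpolation=cv2.INTER_CUBIC))
E
```

```text
1 [277 146  21  41 198] [288.33333333 169.01515152] [ 0.60927501 -0.02839651  0.11099404]
3 [ 260  184   91   73 4386] [300.41381669 221.10465116] [ 0.47265436 -0.05900237  0.10808337]
0.10795459265104457 ((0.46941396594047546, -0.05187167227268219), (0.17314010858535767, 0.162353515625), 82.80796813964844)
h (0.03, 0.05) 0  
h (0.05, 0.07) 0  
h (0.07, 0.09) 0  
h (0.09, 0.103) 2 [ 0.45  -0.132  0.102] [ 0.515 -0.127  0.103]
h (0.103, 0.13) 559 [ 0.385 -0.195  0.103] [ 0.545 -0.126  0.116]
rod (0.03, 0.05) 9 [ 0.576 -0.013  0.047] [ 0.582 -0.002  0.049]
rod (0.05, 0.07) 3 [ 0.578 -0.01   0.051] [ 0.582 -0.002  0.055]
rod (0.07, 0.09) 29 [ 0.562 -0.085  0.08 ] [ 0.578 -0.057  0.09 ]
rod (0.09, 0.103) 69 [ 0.55  -0.118  0.09 ] [0.578 0.009 0.103]
rod (0.103, 0.13) 854 [ 0.531 -0.138  0.103] [0.681 0.031 0.13 ]
```

View pics/topcrop.png

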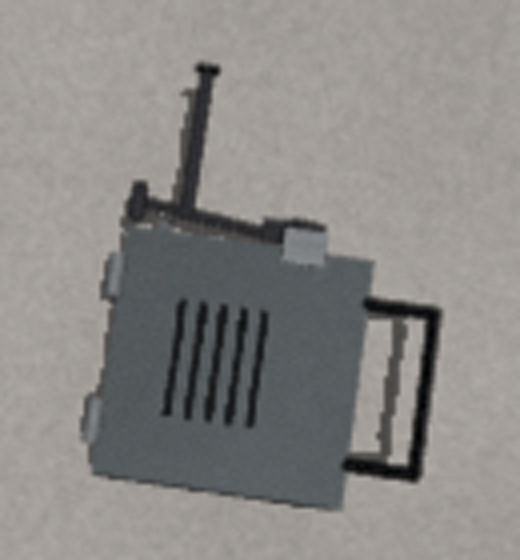

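View pics/sidecrop.png

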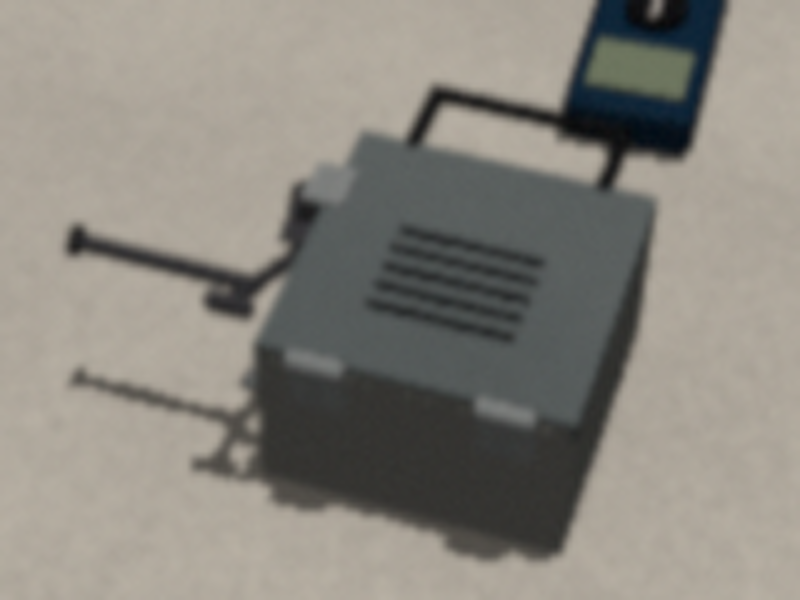

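Run:
```python
from h import *
f=np.load("top0.npz"); w=cloud(f); g=f["color"].astype(int)
K=np.array([[f["fx"],0,f["cx"]],[0,f["fy"],f["cy"]],[0,0,1]],float)
def cast(px,z):
    p=cv2.undistortPoints(np.array(px,float).reshape(-1,1,2),K,f["D"]).reshape(-1,2)
    T=f["cam_to_world"]; d=np.c_[p,np.ones(len(p))]@T[:3,:3].T
    return T[:3,3]+d*((z-T[2,3])/d[:,2])[:,None]
# black handle mask
m=(g.max(2)<45); sub=np.zeros_like(m); sub[195:255,325:356]=1; m&=sub
v,u=np.nonzero(m); P=cast(np.c_[u,v],.108)
print(len(P)); r=cv2.minAreaRect(P[:,:2].astype(np.float32)); print("handle",r, cv2.boxPoints(r).round(4).tolist())
# peg
sub[:]=0; sub[144:183,282:298]=1
m=(w[...,2]>.07)&sub.astype(bool); Q=w[m]
print("peg",cv2.fitLine(Q[:,:2].astype(np.float32),cv2.DIST_HUBER,0,.01,.01).ravel(),Q.min(0),Q.max(0))
for a in np.arange(.56,.70,.015):
    k=Q[(Q[:,0]>a)&(Q[:,0]<a+.015)]; print(round(a,3),len(k),np.median(k,0).round(4), k[:,2].max().round(4) if len(k) else '')
# hood edges
hm=(np.abs(w[...,2]-.108)<.006)
for dy in np.arange(-.125,.03,.02):
    s=hm&(np.abs(w[...,1]-dy)<.004)&(w[...,0]<.6); x=w[s][:,0]; print('y',round(dy,3),x.min().round(4),x.max().round(4))
for dx in np.arange(.40,.54,.02):
    s=hm&(np.abs(w[...,0]-dx)<.004); y=w[s][:,1]; print('x',round(dx,3),y.min().round(4),y.max().round(4))
```

```text
184
handle ((0.4578542709350586, -0.1601199507713318), (0.04950366169214249, 0.11566352099180222), 82.48699188232422) [[0.39730000495910645, -0.17710000276565552], [0.5120000243186951, -0.19220000505447388], [0.5184000134468079, -0.14309999346733093], [0.40380001068115234, -0.12800000607967377]]
peg [ 0.98732334 -0.1587217   0.62799716 -0.02778047] [ 0.57788579 -0.04229814  0.10449946] [ 0.68059677 -0.00952174  0.11917018]
0.56 0 [nan nan nan] 
0.575 24 [ 0.5816 -0.0204  0.1122] 0.1192
0.59 22 [ 0.5979 -0.0232  0.1107] 0.1144
0.605 19 [ 0.6128 -0.0258  0.1109] 0.1157
0.62 20 [ 0.627  -0.0284  0.1114] 0.1136
0.635 20 [ 0.643  -0.0311  0.1113] 0.1141
0.65 20 [ 0.6581 -0.0324  0.1101] 0.1172
0.665 23 [ 0.6751 -0.0338  0.1122] 0.1162
0.68 2 [ 0.6805 -0.0407  0.1102] 0.1106
0.695 0 [nan nan nan] 
y -0.125 0.3798 0.5478
y -0.105 0.3823 0.573
y -0.085 0.3848 0.566
y -0.065 0.3874 0.5576
y -0.045 0.3899 0.5606
y -0.025 0.3923 0.5987
y -0.005 0.3948 0.566
y 0.015 0.3973 0.5685
x 0.4 -0.1792 0.04
x 0.42 -0.1824 0.0482
x 0.44 -0.1824 0.0459
x 0.46 -0.1856 0.2613
x 0.48 -0.1888 0.0302
x 0.5 -0.1917 0.0277
x 0.52 -0.1699 0.0333
x 0.54 -0.1489 0.0308
  return _methods._mean(a, axis=axis, dtype=dtype,
  ret = um.true_divide(
```

```bash
cat > st.py <<'E'
from station import get_obs
from h import *
from scipy.spatial.transform import Rotation as R
import json
C=np.array([.472,-.051,0]); YAW=np.radians(-7.1)
B=R.from_euler('z',YAW).as_matrix()
def tobox(p): return B.T@(np.asarray(p)-C)
def toworld(p): return B@np.asarray(p)+C
def show():
    o=get_obs(); Rt=R.from_quat(o["ee_rot"]).as_matrix()
    print("t",round(o["time"],2),"box",tobox(o["position"]).round(4),"w",round(o["width"],4),"F",(B.T@o["force"]).round(1),"q",o["joints"].round(3).tolist())
    Rb=B.T@Rt; print("tool y in box",Rb[:,1].round(3),"z",Rb[:,2].round(3))
    open("log.jsonl","a").write(json.dumps([o["joints"].tolist(),o["position"].tolist(),o["ee_rot"].tolist()])+"\n")
if __name__=="__main__": show()
E
python3 st.py
```

```text
t 0.1 box [-0.4082  0.613   0.2302] w 0.0855 F [0.5 0.5 0.4] q [1.237, 0.277, -0.028, 1.268, -0.0, 1.467]
tool y in box [ 0.107  0.994 -0.002] z [-0.    -0.002 -1.   ]
```

>>> jog_arm(series="0 0 0 0 0 -6.1 0;-.034 -.021 0 0 0 0 0;-.034 -.021 0 0 0 0 0;-.034 -.021 0 0 0 0 0;-.034 -.021 0 0 0 0 0;-.034 -.021 0 0 0 0 0;-.034 -.021 0 0 0 0 0;-.034 -.021 0 0 0 0 0;-.034 -.021 0 0 0 0 0;-.034 -.021 0 0 0 0 0;-.034 -.021 0 0 0 0 0;-.034 -.021 0 0 0 0 0;-.034 -.021 0 0 0 0 0;0 0 0 0 0 0 0", force=30)

```text
time: 1.27
position: [0.5218, 0.3034, 0.2307]
ee_rot: [0.066, 0.998, -0.001, 0.002]
force: [0.4, 0.9, 0.1]
width: 0.0429
```

```bash
python3 st.py
```

```text
t 1.27 box [0.0056 0.3579 0.2307] w 0.0429 F [0.2 1.  0.1] q [0.421, 0.238, -0.078, 1.253, -0.003, 0.552]
tool y in box [ 0.007  1.    -0.002] z [ 0.003 -0.002 -1.   ]
```

>>> jog_arm(series="0 -.035 0 0 0 0 0;0 -.035 0 0 0 0 0;0 -.035 0 0 0 0 0;0 -.035 0 0 0 0 0;0 -.035 0 0 0 0 0;0 -.035 0 0 0 0 0;0 -.035 0 0 0 0 0;0 -.035 0 0 0 0 0;0 -.035 0 0 0 0 0;0 -.035 0 0 0 0 0;0 -.035 0 0 0 0 0;0 -.035 0 0 0 0 0;0 -.035 0 0 0 0 0;0 -.033 0 0 0 0 0;.005 0 .03 0 0 0 0;0 0 .03 0 0 0 0;0 0 0 0 0 0 0;0 0 0 0 0 0 0")

```text
time: 2.77
position: [0.4491, -0.1746, 0.1696]
ee_rot: [0.062, 0.998, 0.001, -0.002]
force: [-0.3, 0.7, 0.6]
width: 0.0428
```

```bash
python3 st.py
python3 - <<'E'
from station import grab_frame
import cv2,numpy as np
for n in("side","top"):
    f=grab_frame(n); np.savez(f"{n}1.npz",**f)
    c=f["color"]; c=c[110:290,180:420] 
    cv2.imwrite(f"pics/{n}1.png",cv2.resize(c,None,fx=3,fy=3))
E
```

```text
t 2.77 box [-0.0074 -0.1255  0.1696] w 0.0428 F [-0.4  0.7  0.6] q [-0.505, 0.07, -0.41, 1.096, 0.0, -0.381]
tool y in box [0.    1.    0.002] z [-0.005  0.002 -1.   ]
```

View pics/side1.png

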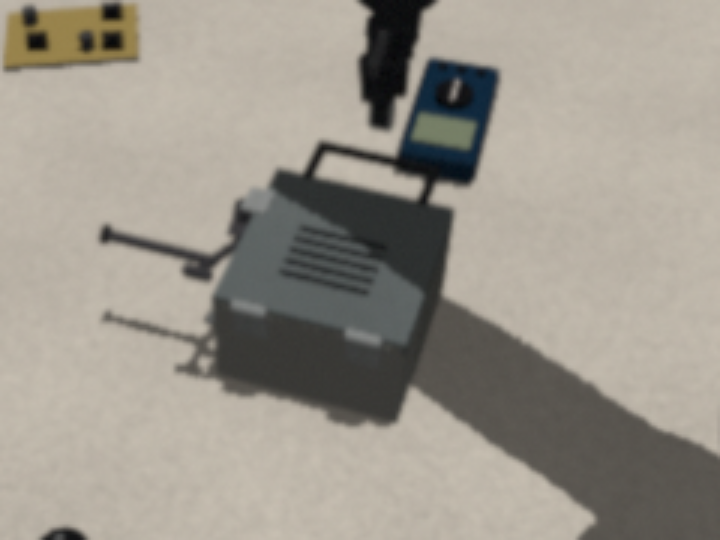

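View pics/top1.png

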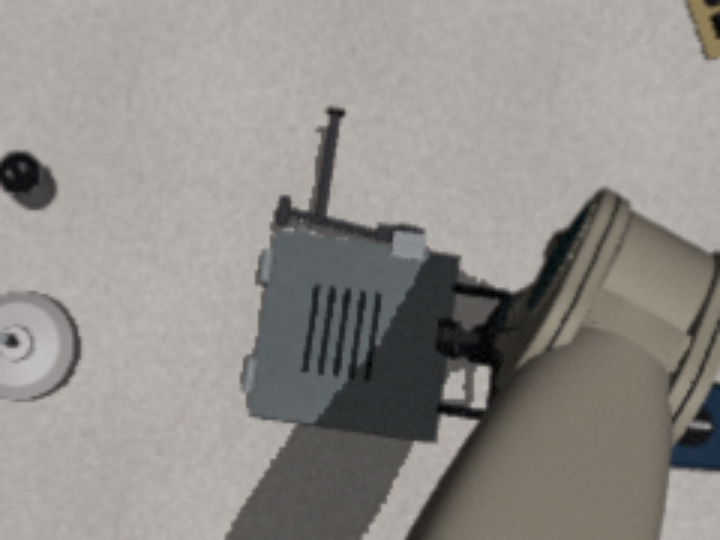

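The gripper is above the bar (side view about (380,120) in the 3x crop), and nothing has been disturbed. Now I descend and grasp.

>>> jog_arm(series="-.007 -.0045 .028 0 0 0 0;0 0 .028 0 0 0 0;0 0 .028 0 0 0 0;0 0 0 0 0 0 0;0 0 0 0 0 0 -1;0 0 0 0 0 0 -1;0 0 0 0 0 0 -1;0 0 0 0 0 0 -1;0 0 0 0 0 0 -1", force=35)

```text
time: 3.62
position: [0.4595, -0.1837, 0.09]
ee_rot: [0.063, 0.998, -0.003, 0.002]
force: [-0.9, -4.2, 2.1]
width: 0.0084
```

```bash
python3 st.py
```

```text
t 3.62 box [ 0.004  -0.1333  0.09  ] w 0.0084 F [-0.4 -4.2  2.1] q [-0.509, 0.166, -0.488, 0.91, -0.003, -0.384]
tool y in box [ 0.001  1.    -0.005] z [ 0.004 -0.005 -1.   ]
```

Run:
```python
import numpy as np
t=np.arange(0,1.44,.075)
for a,b in zip(t,t[1:]): print(round(b,3),"0 %.4f %.4f 0 0 0 -1;"%(215e-3*(np.cos(a)-np.cos(b)),-215e-3*(np.sin(b)-np.sin(a))))
```

```text
0.075 0 0.0006 -0.0161 0 0 0 -1;
0.15 0 0.0018 -0.0160 0 0 0 -1;
0.225 0 0.0030 -0.0158 0 0 0 -1;
0.3 0 0.0042 -0.0156 0 0 0 -1;
0.375 0 0.0053 -0.0152 0 0 0 -1;
0.45 0 0.0065 -0.0148 0 0 0 -1;
0.525 0 0.0076 -0.0142 0 0 0 -1;
0.6 0 0.0086 -0.0136 0 0 0 -1;
0.675 0 0.0096 -0.0130 0 0 0 -1;
0.75 0 0.0105 -0.0122 0 0 0 -1;
0.825 0 0.0114 -0.0114 0 0 0 -1;
0.9 0 0.0122 -0.0105 0 0 0 -1;
0.975 0 0.0130 -0.0095 0 0 0 -1;
1.05 0 0.0137 -0.0085 0 0 0 -1;
1.125 0 0.0143 -0.0075 0 0 0 -1;
1.2 0 0.0148 -0.0064 0 0 0 -1;
1.275 0 0.0152 -0.0053 0 0 0 -1;
1.35 0 0.0156 -0.0041 0 0 0 -1;
1.425 0 0.0159 -0.0029 0 0 0 -1;
```

>>> jog_arm(series="0 .0006 -.0161 0 0 0 -1;0 .0018 -.016 0 0 0 -1;0 .003 -.0158 0 0 0 -1;0 .0042 -.0156 0 0 0 -1;0 .0053 -.0152 0 0 0 -1;0 .0065 -.0148 0 0 0 -1;0 0 0 0 0 0 -1;0 0 0 0 0 0 -1")

```text
time: 4.28
position: [0.4623, -0.1632, 0.1841]
ee_rot: [0.063, 0.998, -0.004, 0.003]
force: [0.2, -8.5, 0.9]
width: 0.0086
```

```bash
python3 st.py
python3 - <<'E'
from station import grab_frame
import cv2,numpy as np
f=grab_frame("side"); np.savez("side2.npz",**f)
cv2.imwrite("pics/side2.png",cv2.resize(f["color"][80:290,160:440],None,fx=2.5,fy=2.5))
E
```

```text
t 4.28 box [ 0.0042 -0.1125  0.1841] w 0.0086 F [ 1.3 -8.4  0.9] q [-0.468, 0.064, -0.385, 1.114, -0.005, -0.343]
tool y in box [ 0.001  1.    -0.008] z [ 0.006 -0.008 -1.   ]
```

View pics/side2.png

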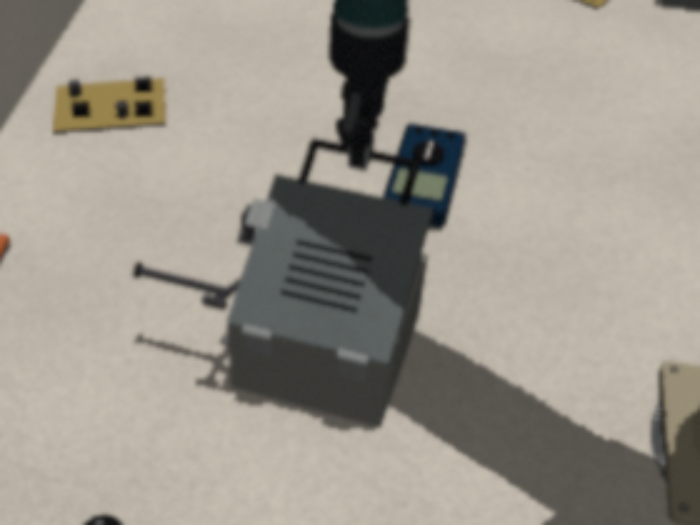

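The hood rises with the grip on the bar. A steady -8 N along y suggests the box really sits about 4 mm further to -y, so I fold that in and go on.

>>> jog_arm(series="0 .0036 -.0142 0 0 0 -1;0 .0086 -.0136 0 0 0 -1;0 .0096 -.013 0 0 0 -1;0 .0105 -.0122 0 0 0 -1;0 .0114 -.0114 0 0 0 -1;0 .0122 -.0105 0 0 0 -1;0 .013 -.0095 0 0 0 -1;0 0 0 0 0 0 -1;0 0 0 0 0 0 -1")

```text
time: 5.08
position: [0.4718, -0.094, 0.2696]
ee_rot: [0.062, 0.998, -0.004, 0.005]
force: [1.1, -6.6, 8.7]
width: 0.0084
```

```bash
python3 st.py
```

```text
t 5.08 box [ 0.0051 -0.0427  0.2696] w 0.0084 F [ 1.9 -6.5  8.7] q [-0.328, -0.007, -0.273, 1.294, -0.004, -0.204]
tool y in box [ 0.     1.    -0.007] z [ 0.01  -0.007 -1.   ]
```

>>> jog_arm(series="0 .0112 -.012 0 0 0 -1;0 .0143 -.0075 0 0 0 -1;0 .0148 -.0064 0 0 0 -1;0 .0152 -.0053 0 0 0 -1;0 0 0 0 0 0 -1;0 0 0 0 0 0 -1")

```text
time: 5.58
position: [0.4794, -0.0369, 0.3001]
ee_rot: [0.062, 0.998, -0.001, 0.005]
force: [4.3, -2.8, 5.2]
width: 0.0086
```

```bash
python3 st.py
```

```text
t 5.58 box [0.0056 0.015  0.3001] w 0.0086 F [ 4.6 -2.2  5.2] q [-0.211, -0.02, -0.222, 1.357, 0.0, -0.088]
tool y in box [-0.001  1.    -0.001] z [ 0.011 -0.001 -1.   ]
```

>>> jog_arm(series="0 .0156 -.0045 0 0 0 -1;0 .0159 -.003 0 0 0 -1;0 0 0 0 0 0 -1;0 0 0 0 0 0 -1;0 0 0 0 0 0 -1")

```text
time: 6.0
position: [0.4838, -0.0055, 0.3086]
ee_rot: [0.062, 0.998, -0.0, 0.006]
force: [4.6, -1.7, 9.4]
width: 0.0087
```

```bash
python3 st.py
python3 - <<'E'
from station import grab_frame
import cv2,numpy as np
for n in("side","top"):
    f=grab_frame(n); np.savez(f"{n}3.npz",**f)
    cv2.imwrite(f"pics/{n}3.png",cv2.resize(f["color"][80:290,160:440],None,fx=2.5,fy=2.5))
E
```

```text
t 6.0 box [0.006  0.0466 0.3086] w 0.0087 F [ 4.8 -1.2  9.4] q [-0.146, -0.018, -0.203, 1.373, 0.001, -0.022]
tool y in box [-0.     1.     0.001] z [ 0.013  0.001 -1.   ]
```

View pics/side3.png

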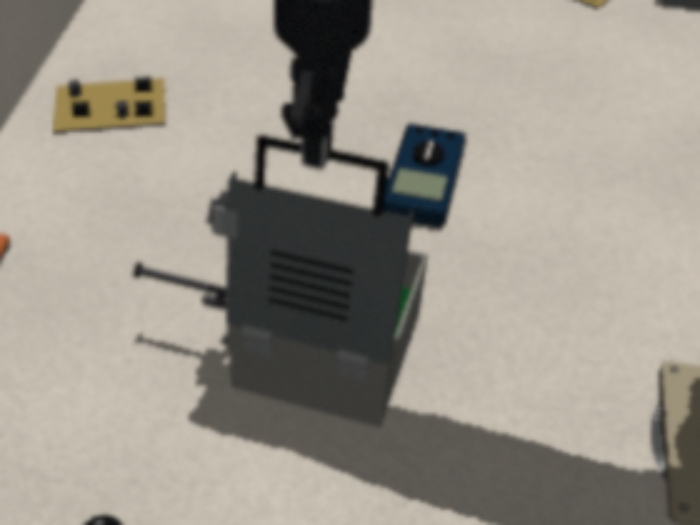

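View pics/top3.png

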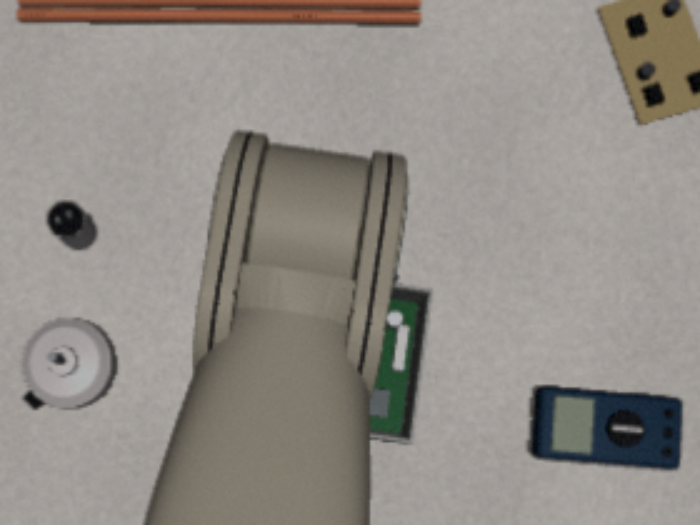

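Side view: the hood stands nearly upright with the bar still in the fingers. I measure the hood's angle from the side depth, and also re-fit the peg.

```bash
cat >> h.py <<'E'
def hoodang(f,B,C,verbose=1):
    w=cloud(f); b=(w-C)@B
    m=(b[...,2]>.125)&(b[...,2]<.28)&(np.abs(b[...,0])<.07)&(b[...,1]>-.15)&(b[...,1]<.14)
    Q=b[m][:,1:]; 
    d=cv2.fitLine(Q.astype(np.float32),cv2.DIST_HUBER,0,.001,.001).ravel()
    th=np.arctan2(abs(d[1]),-d[0]*np.sign(d[1])); 
    yh=d[2]+d[0]/d[1]*(.106-d[3])
    print("hood",th.round(3),"n",len(Q),"sheet line meets z=.106 at by",yh.round(4))
    return th
E
python3 - <<'E'
from st import *
f=np.load("side3.npz"); hoodang(f,B,C)
w=cloud(f); b=(w-C)@B
for x in np.arange(.09,.21,.015):
    m=(abs(b[...,0]-x)<.0075)&(b[...,2]>.07)&(b[...,2]<.16); k=b[m]; print(x.round(3),len(k),np.median(k,0).round(4) if len(k) else '')
E
```

```text
hood 1.41 n 3092 sheet line meets z=.106 at by 0.0833
0.09 185 [0.0903 0.075  0.0996]
0.105 240 [0.105  0.3123 0.0814]
0.12 211 [0.1191 0.3151 0.0815]
0.135 120 [ 0.1338 -0.8859  0.0999]
0.15 97 [ 0.1501 -0.9042  0.1007]
0.165 98 [ 0.165  -0.8949  0.1   ]
0.18 78 [ 0.1793 -0.9133  0.1019]
0.195 48 [0.1947 0.0385 0.1088]
```

```bash
sed -i 's/^C=.*/C=np.array([.4715,-.055,0])/' st.py
python3 - <<'E'
import json,numpy as np
D=[json.loads(l) for l in open("log.jsonl")]
A=[];y=[]
for q,p,r in D:
    rho=np.hypot(p[0],p[1]); g=q[2]; f=q[1]-q[2]
    # in-plane radial
    c=np.cos(np.arctan2(p[1],p[0])-q[0])*rho; s=np.sin(np.arctan2(p[1],p[0])-q[0])*rho
    A.append([np.sin(q[1]),np.cos(f),1,0]);y.append(c)
    A.append([np.cos(q[1]),-np.sin(f),0,1]);y.append(p[2]); print(round(s,4),end=' ')
x,res,_,_=np.linalg.lstsq(np.array(A),np.array(y),rcond=None); print(x,res,np.abs(np.array(A)@x-y).max())
E
```

```text
0.0645 0.0636 0.0645 0.0635 0.0629 0.0632 0.0645 0.0647 [ 0.54008362  0.4913205   0.00673365 -0.14186935] [4.73883888e-05] 0.004865554568202701
```

>>> jog_arm(series="0 0 0 0 0 0 -.3;0 0 0 0 0 0 -.3;0 0 0 0 0 0 -.3;0 0 0 0 0 0 -.3;0 0 -.02 0 0 0 -.3;0 0 -.03 0 0 0 -.3;0 0 -.03 0 0 0 -.3;0 0 0 0 0 0 -.3")

```text
time: 6.77
position: [0.4816, -0.0054, 0.3895]
ee_rot: [0.062, 0.998, -0.0, 0.004]
force: [1.2, 0.5, 1.5]
width: 0.0303
```

```bash
python3 st.py;  python3 - <<'E'
from station import grab_frame
from st import *
f=grab_frame("side"); hoodang(f,B,C)
E
```

```text
Traceback (most recent call last):
  File "st.py", line 6, in <module>
    B=R.from_euler('z',YAW).as_matrix()
                       ^^^
NameError: name 'YAW' is not defined
Traceback (most recent call last):
  File "st.py", line 6, in <module>
    B=R.from_euler('z',YAW).as_matrix()
                       ^^^
NameError: name 'YAW' is not defined
```

```bash
sed -i 's/^C=.*/C=np.array([.4715,-.055,0]); YAW=np.radians(-7.1)/' st.py;  python3 st.py;  python3 - <<'E'
from station import grab_frame
from st import *
f=grab_frame("side"); hoodang(f,B,C)
# peg from first top frame in new box frame
w=cloud(np.load("top0.npz")); b=(w-C)@B
m=(b[...,0]>.115)&(b[...,0]<.19)&(b[...,2]>.095)&(b[...,2]<.13)&(b[...,1]>0)&(b[...,1]<.1)
print(np.median(b[m],0))
s=np.load("side0.npz");w=cloud(s); b=(w-C)@B
m=(b[...,0]>.115)&(b[...,0]<.19)&(b[...,2]>.085)&(b[...,2]<.13)&(b[...,1]>0)&(b[...,1]<.1)
print(np.median(b[m],0))
E
```

```text
t 6.77 box [0.0038 0.0505 0.3895] w 0.0303 F [1.2 0.7 1.5] q [-0.146, -0.03, -0.049, 1.543, 0.0, -0.022]
tool y in box [0. 1. 0.] z [ 0.009  0.    -1.   ]
hood 1.409 n 3078 sheet line meets z=.106 at by 0.0875
[0.15280318 0.04604453 0.11095768]
[0.15166785 0.04806238 0.11211222]
```

>>> jog_arm(series="-.0335 -.001 0 0 0 0 0;-.0335 -.001 0 0 0 0 0;-.0335 -.001 0 0 0 0 0;-.0335 -.001 0 0 0 0 0;-.0335 0 0 0 0 0 0;0 0 .035 0 0 0 0;0 0 .035 0 0 0 0;0 0 .035 0 0 0 0;0 0 .035 0 0 0 0;0 0 .035 0 0 0 0;0 0 .035 0 0 0 0;0 0 0 0 0 0 0;0 0 0 0 0 0 0")

```text
time: 7.9
position: [0.6419, -0.0294, 0.1703]
ee_rot: [0.062, 0.998, 0.0, -0.004]
force: [-0.4, 0.7, 0.6]
width: 0.0428
```

```bash
python3 st.py
python3 - <<'E'
from station import grab_frame
from st import *
for n in("side","top"):
    f=grab_frame(n); np.savez(f"{n}4.npz",**f)
    cv2.imwrite(f"pics/{n}4.png",cv2.resize(f["color"][80:290,160:440],None,fx=2.5,fy=2.5))
hoodang(np.load("side4.npz"),B,C)
E
```

```text
t 7.9 box [0.166  0.0464 0.1703] w 0.0428 F [-0.5  0.6  0.6] q [-0.146, 0.348, -0.06, 1.171, 0.0, -0.022]
tool y in box [0. 1. 0.] z [-0.008  0.    -1.   ]
hood 1.408 n 3082 sheet line meets z=.106 at by 0.0876
```

View pics/side4.png

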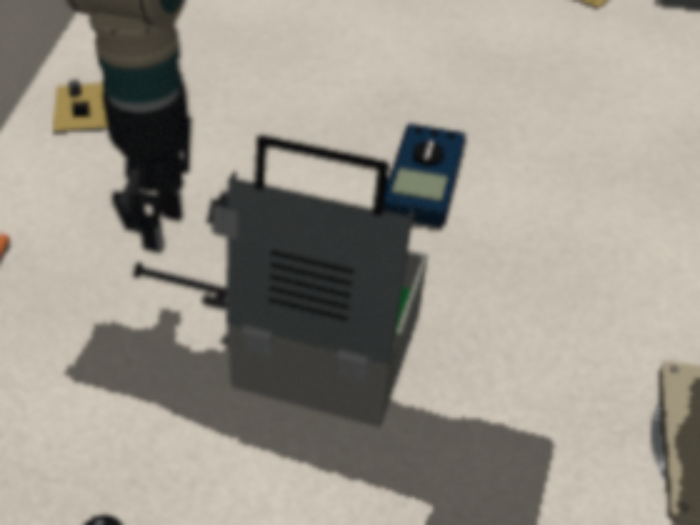

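Side view: the fingers are above the peg, whose cap is at (137,270) and rod end at (215,295). The hood holds at 1.41. I descend and pinch.

>>> jog_arm(series="0 0 .028 0 0 0 0;0 0 .028 0 0 0 0;0 0 .026 0 0 0 0;0 0 0 0 0 0 0;0 0 0 0 0 0 -1;0 0 0 0 0 0 -1;0 0 0 0 0 0 -1;0 0 0 0 0 0 -1;0 0 0 0 0 0 -1", force=25)

```text
time: 8.75
position: [0.6478, -0.0308, 0.0943]
ee_rot: [0.062, 0.998, -0.001, 0.003]
force: [3.2, -1.5, -0.2]
width: 0.0085
```

```bash
python3 st.py
python3 - <<'E'
import numpy as np
L=.105
def rows(a0,a1,n):
    t=np.linspace(a0,a1,n+1)
    for a,b in zip(t,t[1:]): print(round(b,3),"0 %.4f %.4f 0 0 0 -1;"%(L*(np.cos(b)-np.cos(a)),-L*(np.sin(b)-np.sin(a))))
rows(.52,1.2,10)
# pin in hood frame slot coordinates
e=lambda t:np.array([-np.cos(t),np.sin(t)]); dn=lambda t:np.array([-np.sin(t),-np.cos(t)])
H=np.array([85,106.]);P=np.array([-45,55.])
ax0=-np.array([np.cos(1.26),np.sin(1.26)]); A=np.array([ax0@e(.9),ax0@dn(.9)]); Lh=np.array([A[1],-A[0]])
for ph in(1.10,1.15,1.2,1.26):
    for t in (1.2,1.15,1.1,1.05,1.0,.95,.9):
        tip=P+143*np.array([np.cos(ph),np.sin(ph)]); r=tip-(H+120*e(t)+14*dn(t)); h=np.array([r@e(t),r@dn(t)])
        print(ph,t,"along %.1f lat %.1f"%(h@A,h@Lh))
E
```

```text
t 8.75 box [0.172  0.0458 0.0943] w 0.0085 F [ 3.3 -1.1 -0.2] q [-0.147, 0.409, -0.143, 1.012, -0.001, -0.022]
tool y in box [ 0.001  1.    -0.001] z [ 0.006 -0.001 -1.   ]
0.588 0 -0.0038 -0.0061 0 0 0 -1;
0.656 0 -0.0042 -0.0058 0 0 0 -1;
0.724 0 -0.0045 -0.0055 0 0 0 -1;
0.792 0 -0.0049 -0.0052 0 0 0 -1;
0.86 0 -0.0052 -0.0048 0 0 0 -1;
0.928 0 -0.0056 -0.0045 0 0 0 -1;
0.996 0 -0.0059 -0.0041 0 0 0 -1;
1.064 0 -0.0061 -0.0037 0 0 0 -1;
1.132 0 -0.0064 -0.0033 0 0 0 -1;
1.2 0 -0.0066 -0.0028 0 0 0 -1;
1.1 1.2 along 29.8 lat -10.3
1.1 1.15 along 25.0 lat -11.7
1.1 1.1 along 20.2 lat -13.4
1.1 1.05 along 15.5 lat -15.2
1.1 1.0 along 11.0 lat -17.3
1.1 0.95 along 6.5 lat -19.6
1.1 0.9 along 2.2 lat -22.2
1.15 1.2 along 31.0 lat -3.3
1.15 1.15 along 25.8 lat -4.6
1.15 1.1 along 20.7 lat -6.2
1.15 1.05 along 15.6 lat -8.1
1.15 1.0 along 10.7 lat -10.2
1.15 0.95 along 5.9 lat -12.5
1.15 0.9 along 1.2 lat -15.1
1.2 1.2 along 32.5 lat 3.7
1.2 1.15 along 26.9 lat 2.4
1.2 1.1 along 21.5 lat 0.9
1.2 1.05 along 16.1 lat -0.9
1.2 1.0 along 10.8 lat -3.0
1.2 0.95 along 5.7 lat -5.3
1.2 0.9 along 0.6 lat -7.9
1.26 1.2 along 34.8 lat 12.0
1.26 1.15 along 28.8 lat 10.8
1.26 1.1 along 22.9 lat 9.3
1.26 1.05 along 17.1 lat 7.6
1.26 1.0 along 11.4 lat 5.5
1.26 0.95 along 5.8 lat 3.2
1.26 0.9 along 0.4 lat 0.6
```

>>> jog_arm(series="0 -.0038 -.0061 0 0 0 -1;0 -.0042 -.0058 0 0 0 -1;0 -.0045 -.0055 0 0 0 -1;0 -.0049 -.0052 0 0 0 -1;0 -.0052 -.0048 0 0 0 -1;0 -.0056 -.0045 0 0 0 -1;0 -.0059 -.0041 0 0 0 -1;0 -.0061 -.0037 0 0 0 -1;0 -.0064 -.0033 0 0 0 -1;0 -.0066 -.0028 0 0 0 -1;0 0 0 0 0 0 -1;0 0 0 0 0 0 -1")

```text
time: 9.75
position: [0.6412, -0.0812, 0.142]
ee_rot: [0.062, 0.998, 0.002, 0.003]
force: [-0.2, 4.2, 10.2]
width: 0.0086
```

```bash
python3 st.py
python3 - <<'E'
from station import grab_frame
from st import *
for n in("side","top"):
    f=grab_frame(n); np.savez(f"{n}5.npz",**f)
    cv2.imwrite(f"pics/{n}5.png",cv2.resize(f["color"][80:290,160:440],None,fx=2.5,fy=2.5))
hoodang(np.load("side5.npz"),B,C)
E
```

```text
t 9.75 box [ 0.1716 -0.005   0.142 ] w 0.0086 F [-0.7  4.1 10.2] q [-0.228, 0.365, -0.098, 1.101, 0.005, -0.105]
tool y in box [-0.     1.     0.005] z [ 0.006  0.005 -1.   ]
hood 1.409 n 3080 sheet line meets z=.106 at by 0.0875
```

View pics/side5.png

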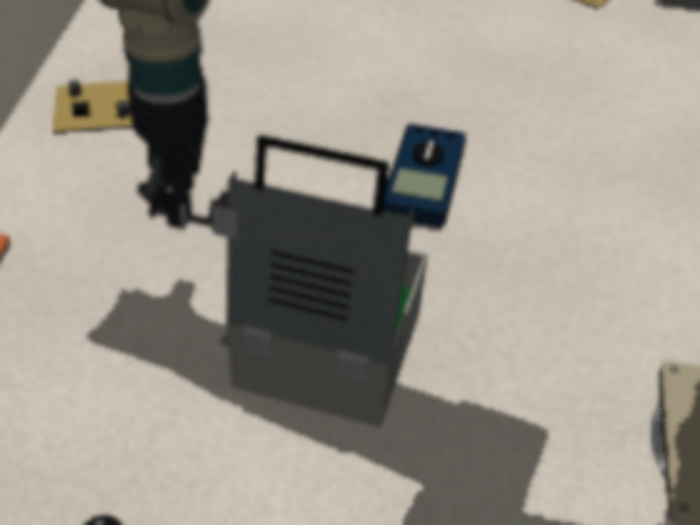

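>>> jog_arm(series="0 -.0025 -.004 0 0 0 -1;0 0 0 0 0 0 -1;0 0 0 0 0 0 -.3;0 0 0 0 0 0 -.3;0 0 0 0 0 0 -.3;0 0 0 0 0 0 -.3;0 0 -.02 0 0 0 -.3;0 0 -.03 0 0 0 -.3;0 0 -.04 0 0 0 -.3;0 0 -.04 0 0 0 -.3;0 0 -.04 0 0 0 -.3;0 0 -.04 0 0 0 -.3;0 0 0 0 0 0 -.3")

```text
time: 10.93
position: [0.6414, -0.0861, 0.3617]
ee_rot: [0.062, 0.998, -0.001, 0.007]
force: [1.4, -0.5, 1.4]
width: 0.03
```

```bash
python3 st.py
python3 - <<'E'
from station import grab_frame
from st import *
for n in("side","top"):
    f=grab_frame(n); np.savez(f"{n}6.npz",**f)
    cv2.imwrite(f"pics/{n}6.png",cv2.resize(f["color"][80:290,160:440],None,fx=2.5,fy=2.5))
    b=(cloud(f)-C)@B
    m=(b[...,0]>.12)&(b[...,0]<.195)&(b[...,2]>.13)&(b[...,2]<.175)&(abs(b[...,1])<.06)
    print(n,m.sum(),np.median(b[m],0).round(4))
hoodang(np.load("side6.npz"),B,C)
E
```

```text
t 10.93 box [ 0.1724 -0.0099  0.3617] w 0.03 F [ 1.4 -0.3  1.4] q [-0.233, 0.273, 0.239, 1.522, -0.0, -0.109]
tool y in box [ 0.     1.    -0.002] z [ 0.015 -0.002 -1.   ]
side 72 [ 0.1669 -0.0045  0.1559]
top 0 [nan nan nan]
hood 1.408 n 3089 sheet line meets z=.106 at by 0.0876
  return _methods._mean(a, axis=axis, dtype=dtype,
  ret = um.true_divide(
```

View pics/side6.png

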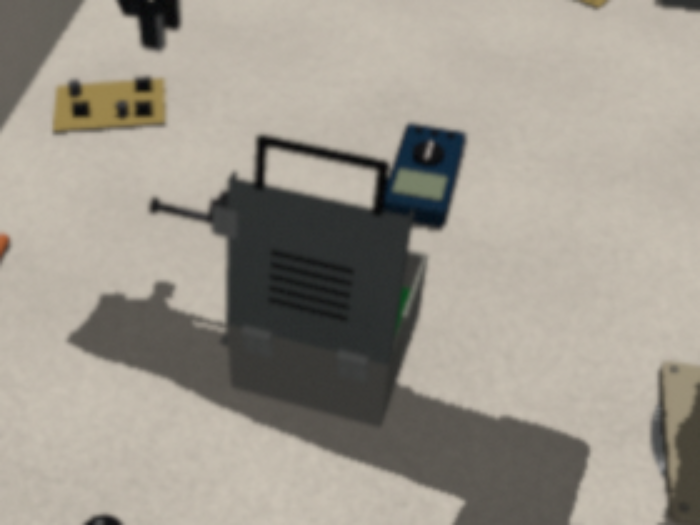

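View pics/top6.png

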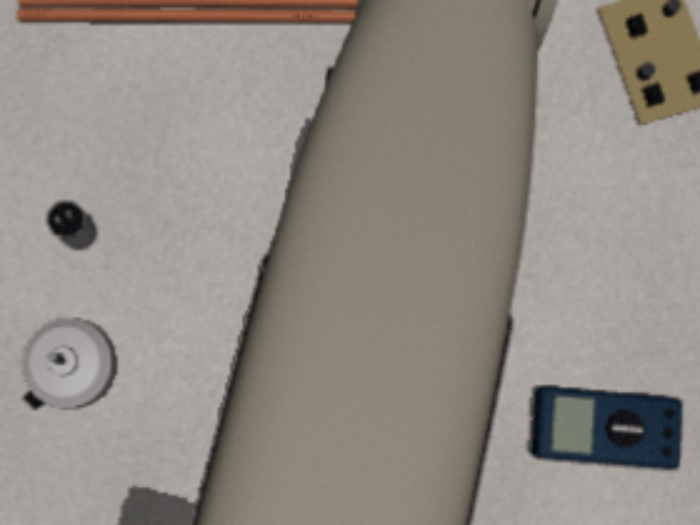

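Side view: the rod stands at about 1.2 rad, with the peg cap at (155,205) and the peg running to the socket area at (225,215). The hood is unchanged at 1.41. Back to the handle.

>>> jog_arm(series="0 0 -.035 0 0 0 0;.034 .012 0 0 0 0 0;.034 .012 0 0 0 0 0;.034 .012 0 0 0 0 0;.034 .012 0 0 0 0 0;.034 .012 0 0 0 0 0;0 0 0 0 0 0 0;0 0 0 0 0 0 0")

```text
time: 11.7
position: [0.4746, -0.0039, 0.3849]
ee_rot: [0.062, 0.998, 0.0, -0.002]
force: [-0.2, -0.7, 0.2]
width: 0.043
```

```bash
python3 st.py
```

```text
t 11.7 box [-0.0032  0.0511  0.3849] w 0.043 F [-0.1 -0.8  0.2] q [-0.144, -0.034, -0.062, 1.546, -0.0, -0.021]
tool y in box [-0.001  1.    -0.   ] z [-0.003 -0.    -1.   ]
```

>>> jog_arm(series="0 0 .028 0 0 0 0;0 0 .028 0 0 0 0;0 0 .026 0 0 0 0;0 0 0 0 0 0 0;0 0 0 0 0 0 -1;0 0 0 0 0 0 -1;0 0 0 0 0 0 -1;0 0 0 0 0 0 -1;0 0 0 0 0 0 -1", force=30)

```text
time: 12.45
position: [0.4785, -0.005, 0.3063]
ee_rot: [0.062, 0.998, -0.0, 0.002]
force: [1.1, -1.1, 0.7]
width: 0.0088
```

```bash
python3 st.py
python3 - <<'E'
import numpy as np
t=np.r_[np.arange(1.408,.88,-.04)]
for a,b in zip(t,t[1:]): print(round(b,3),"0 %.4f %.4f 0 0 0 -1;"%(215e-3*(np.cos(a)-np.cos(b)),-215e-3*(np.sin(b)-np.sin(a))))
E
```

```text
t 12.45 box [0.0008 0.0504 0.3063] w 0.0088 F [ 1.2 -0.9  0.7] q [-0.146, -0.021, -0.21, 1.378, -0.0, -0.021]
tool y in box [ 0.001  1.    -0.   ] z [ 0.004 -0.    -1.   ]
1.368 0 -0.0085 0.0016 0 0 0 -1;
1.328 0 -0.0084 0.0019 0 0 0 -1;
1.288 0 -0.0083 0.0022 0 0 0 -1;
1.248 0 -0.0082 0.0026 0 0 0 -1;
1.208 0 -0.0081 0.0029 0 0 0 -1;
1.168 0 -0.0080 0.0032 0 0 0 -1;
1.128 0 -0.0078 0.0035 0 0 0 -1;
1.088 0 -0.0077 0.0038 0 0 0 -1;
1.048 0 -0.0075 0.0041 0 0 0 -1;
1.008 0 -0.0074 0.0044 0 0 0 -1;
0.968 0 -0.0072 0.0047 0 0 0 -1;
0.928 0 -0.0070 0.0050 0 0 0 -1;
0.888 0 -0.0068 0.0053 0 0 0 -1;
```

Gripped cleanly. I lower to about 1.09 first and look before the pin enters the slot.

>>> jog_arm(series="0 -.0085 .0016 0 0 0 -1;0 -.0084 .0019 0 0 0 -1;0 -.0083 .0022 0 0 0 -1;0 -.0082 .0026 0 0 0 -1;0 -.0081 .0029 0 0 0 -1;0 -.008 .0032 0 0 0 -1;0 -.0078 .0035 0 0 0 -1;0 -.0077 .0038 0 0 0 -1;0 0 0 0 0 0 -1;0 0 0 0 0 0 -1")

```text
time: 13.28
position: [0.4694, -0.0712, 0.282]
ee_rot: [0.063, 0.998, -0.001, 0.0]
force: [5.6, -3.2, -1.5]
width: 0.0085
```

```bash
python3 st.py
python3 - <<'E'
from station import grab_frame
from st import *
for n in("side",):
    f=grab_frame(n); np.savez(f"{n}7.npz",**f)
    cv2.imwrite(f"pics/{n}7.png",cv2.resize(f["color"][130:250,200:360],None,fx=5,fy=5,interpolation=cv2.INTER_CUBIC))
    b=(cloud(f)-C)@B
    m=(b[...,0]>.12)&(b[...,0]<.195)&(b[...,2]>.13)&(b[...,2]<.175)&(abs(b[...,1])<.06)
    print(n,m.sum(),np.median(b[m],0).round(4))
hoodang(f,B,C)
E
```

```text
t 13.28 box [-1.00e-04 -1.63e-02  2.82e-01] w 0.0085 F [ 6.  -2.4 -1.5] q [-0.285, -0.017, -0.257, 1.33, -0.003, -0.16]
tool y in box [ 0.002  1.    -0.003] z [ 0.001 -0.003 -1.   ]
side 93 [ 0.1602 -0.0047  0.1561]
hood 1.081 n 3519 sheet line meets z=.106 at by 0.088
```

View pics/side7.png

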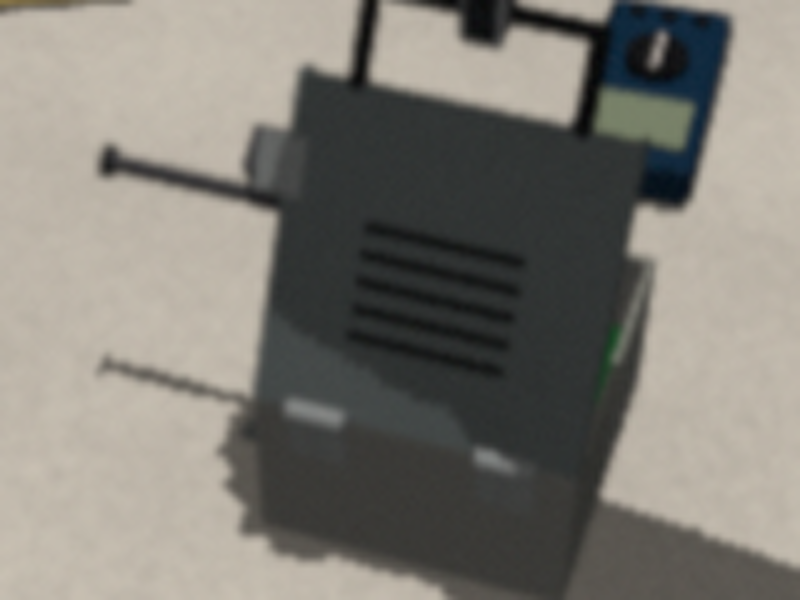

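Hood at 1.08 and rod unchanged. The socket (270,160) is now over the rod's pin. I go on down to about 0.93.

>>> jog_arm(series="0 -.0075 .0041 0 0 0 -1;0 0 0 0 0 0 -1;0 -.0074 .0044 0 0 0 -1;0 0 0 0 0 0 -1;0 -.0072 .0047 0 0 0 -1;0 0 0 0 0 0 -1;0 -.007 .005 0 0 0 -1;0 0 0 0 0 0 -1;0 0 0 0 0 0 -1")

```text
time: 14.08
position: [0.4653, -0.0997, 0.2636]
ee_rot: [0.063, 0.998, -0.001, -0.0]
force: [5.6, -2.1, -2.6]
width: 0.0087
```

```bash
cat > look.py <<'E'
import sys
from station import grab_frame
from st import *
show()
k=sys.argv[1]
f=grab_frame("side"); np.savez(f"side{k}.npz",**f)
cv2.imwrite(f"pics/side{k}.png",cv2.resize(f["color"][130:250,200:360],None,fx=5,fy=5,interpolation=cv2.INTER_CUBIC))
b=(cloud(f)-C)@B
m=(b[...,0]>.12)&(b[...,0]<.195)&(b[...,2]>.13)&(b[...,2]<.175)&(abs(b[...,1])<.06)
print(m.sum(),np.median(b[m],0).round(4))
hoodang(f,B,C)
E
python3 look.py 8
```

```text
t 14.08 box [-0.0006 -0.0452  0.2636] w 0.0087 F [ 5.8 -1.4 -2.6] q [-0.346, -0.007, -0.285, 1.292, -0.002, -0.22]
tool y in box [ 0.002  1.    -0.002] z [-0.    -0.002 -1.   ]
94 [ 0.1602 -0.0076  0.1567]
hood 0.92 n 3672 sheet line meets z=.106 at by 0.0886
```

View pics/side8.png

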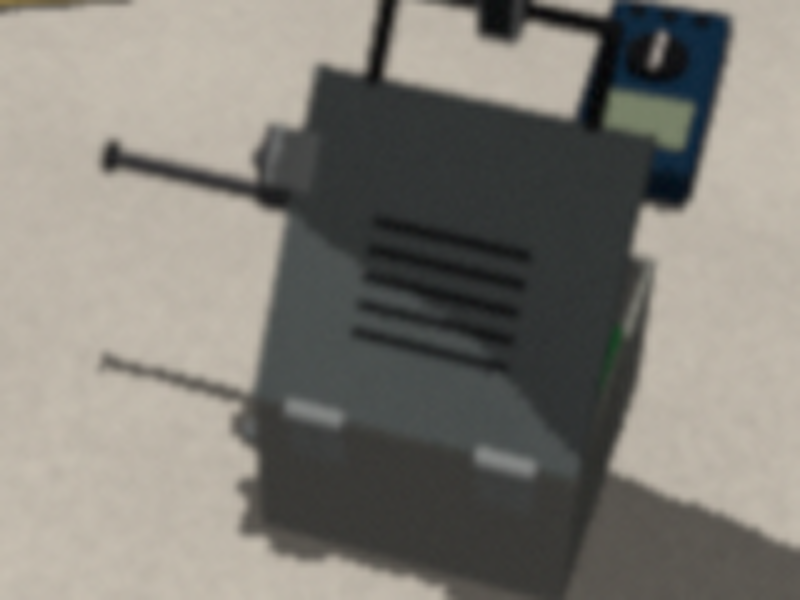

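The peg has swung about 3 mm to -y, so the slot wall is guiding the pin in. I lower a little more until the socket bears on it.

>>> jog_arm(series="0 -.004 .003 0 0 0 -1;0 0 0 0 0 0 -1;0 -.003 .0024 0 0 0 -1;0 0 0 0 0 0 -1;0 -.003 .0024 0 0 0 -1;0 0 0 0 0 0 -1;0 0 0 0 0 0 -1")

```text
time: 14.72
position: [0.4648, -0.1039, 0.26]
ee_rot: [0.061, 0.998, 0.005, 0.002]
force: [1.4, 15.0, 17.1]
width: 0.0085
```

```bash
python3 look.py 9
```

```text
t 14.72 box [-0.0006 -0.0494  0.26  ] w 0.0085 F [-0.5 15.  17.1] q [-0.363, -0.005, -0.291, 1.284, 0.011, -0.24]
tool y in box [-0.002  1.     0.011] z [ 0.003  0.011 -1.   ]
96 [ 0.1592 -0.008   0.1574]
hood 0.897 n 3719 sheet line meets z=.106 at by 0.0884
```

>>> jog_arm(series="0 .004 -.003 0 0 0 -1;0 0 0 0 0 0 -1;0 0 0 0 0 0 -.3;0 0 0 0 0 0 -.3;0 0 0 0 0 0 -.3;0 0 0 0 0 0 -.3;0 0 -.015 0 0 0 -.3;0 0 -.025 0 0 0 -.3;0 0 -.035 0 0 0 -.3;0 0 -.035 0 0 0 -.3;0 -.03 0 0 0 0 -.3;0 -.04 0 0 0 0 -.3;0 -.04 0 0 0 0 -.3;0 -.04 0 0 0 0 -.3;0 -.04 0 0 0 0 -.3;0 0 0 0 0 0 -.3")

```text
time: 16.1
position: [0.4397, -0.2986, 0.3685]
ee_rot: [0.065, 0.998, -0.001, -0.001]
force: [0.0, -0.7, -0.4]
width: 0.0294
```

```bash
python3 look.py 10
python3 - <<'E'
from station import grab_frame
from st import *
f=grab_frame("top"); np.savez("top10.npz",**f)
cv2.imwrite("pics/top10.png",cv2.resize(f["color"][110:290,170:450],None,fx=2.8,fy=2.8))
g=grab_frame("side");cv2.imwrite("pics/side10b.png",g["color"])
# compare bystanders with first top frame
d=np.abs(f["color"].astype(int)-np.load("top0.npz")["color"]).max(2)
for n,(r0,r1,c0,c1) in dict(meter=(228,272,368,438),fan=(200,248,165,212),cap=(155,182,174,200)).items(): print(n,(d[r0:r1,c0:c1]>40).sum())
E
```

```text
t 16.1 box [-0.0015 -0.2457  0.3685] w 0.0294 F [ 0.1 -0.7 -0.4] q [-0.716, 0.069, 0.01, 1.512, -0.003, -0.586]
tool y in box [ 0.007  1.    -0.003] z [-0.002 -0.003 -1.   ]
94 [ 0.1592 -0.0081  0.1576]
hood 0.903 n 3708 sheet line meets z=.106 at by 0.0885
meter 215
fan 0
cap 0
```

View pics/side10.png

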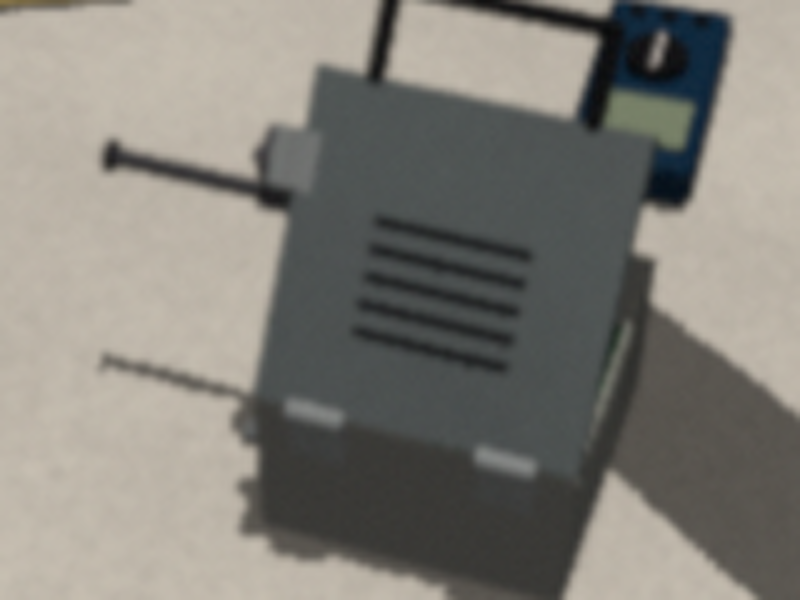

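View pics/top10.png

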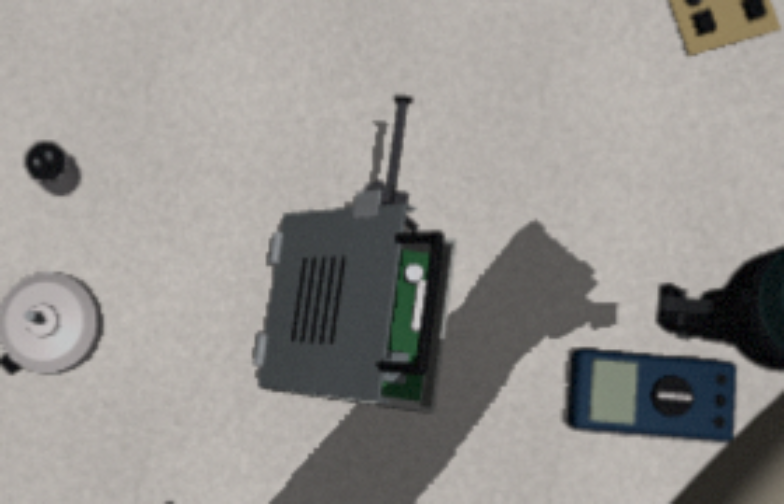

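>>> jog_arm(series="0 0 0 0 0 0 -.3;0 0 0 0 0 0 -.3;0 0 0 0 0 0 -.3;0 0 0 0 0 0 -.3;0 0 0 0 0 0 -.3;0 0 0 0 0 0 -.3;0 0 0 0 0 0 -.3;0 0 0 0 0 0 -.3;0 0 0 0 0 0 -.3;0 0 0 0 0 0 -.3;0 0 0 0 0 0 -.3;0 0 0 0 0 0 -.3")

```text
time: 17.25
position: [0.441, -0.2926, 0.37]
ee_rot: [0.062, 0.998, 0.0, -0.0]
force: [0.2, 0.1, -0.1]
width: 0.0297
```

```bash
python3 look.py 11
python3 - <<'E'
from station import grab_frame
from st import *
f=grab_frame("top"); b=(cloud(f)-C)@B
m=(b[...,0]>.12)&(b[...,0]<.19)&(b[...,2]>.13)&(b[...,2]<.18)&(abs(b[...,1])<.06)
p=np.median(b[m],0); print("peg top",m.sum(),p.round(4), "phi from y",np.arccos((p[1]+.045)/.105))
b=(cloud(np.load("top0.npz"))-C)@B
# hood angle top view, sheet
b2=(cloud(f)-C)@B
m=(abs(b2[...,0])<.07)&(b2[...,2]>.12)&(b2[...,2]<.235)&(b2[...,1]>-.05)&(b2[...,1]<.09)
Q=b2[m][:,1:]; d=cv2.fitLine(Q.astype(np.float32),cv2.DIST_HUBER,0,.001,.001).ravel(); print("hood top",np.arctan2(abs(d[1]),abs(d[0])))
E
```

```text
t 17.25 box [-0.0009 -0.2395  0.37  ] w 0.0297 F [ 0.1  0.1 -0.1] q [-0.708, 0.064, 0.008, 1.514, -0.0, -0.583]
tool y in box [0.001 1.    0.   ] z [-0.  0. -1.]
97 [ 0.1588 -0.008   0.1573]
hood 0.904 n 3708 sheet line meets z=.106 at by 0.0884
peg top 100 [ 0.1553 -0.0112  0.1586] phi from y 1.2430368151488227
hood top 0.894982
```

```bash
python3 -c "
from station import close_job
print(close_job())"
```

```text
the job is handed in; nothing more can be done
None
```

The hood is propped on the rod, the arm is clear of everything, and the job is handed in at about 17.3 s of the 67 s allowed.

**What I did:**
- I pinched the bar handle, raised the hood to about 1.41 rad and let it go. It stayed there.
- I pinched the thumb peg, swung the rod up to about 1.2 rad and let it go.
- I gripped the handle again and lowered the hood until the pin entered the slot. The socket then bore on the pin with about 23 N at the tool. I eased off, let go and backed away.

**Last checks, about a second after letting go:**
- **Hood:** it measured 0.904 rad from the side camera and 0.895 from the top, against 0.90 for fully home. It had not sunk since release.
- **Rod:** it measured about 1.24 rad against 1.26, a difference I put down to measuring error and the slot's play. I had no direct view of the pin inside the slot, so "fully home" rests on these angles and the contact force.
- **Arm:** there was no contact force on the tool.
- **Bystanders:** the fan motor and capacitor were unchanged in the pictures. The same check flagged changed pixels around the meter. I put that down to the gripper overlapping that area, since the meter looked in place.

My first estimate of the box's position was about 4 mm off along its y. The forces during the lift showed this, and I corrected it.

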